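Pump down the specimen desiccator

ROBOT

A 6-joint arm with a two-finger parallel gripper is mounted at the origin on the work surface. World frame = base frame: x ahead of the robot, y to its left, z up, the work surface at z = 0. Lengths are in mm, angles in rad, forces in N, time in s.
With the tool pointing down it reaches from about 350 to 975 mm from the base axis. Payload 7.1 kg.
Tool frame: the origin (TCP) lies at the centre of the arm's flange, where the gripper is bolted on; the fingertips stand 182 mm ahead of it and the grasp point (between the pads) lies 163 mm ahead of it; z points along the fingers, y is the line along which they close (so a half turn about z gives the same grasp; the last joint's range is limited). The gripper opens to 88 mm and grips with 3 to 60 N. Pads are 20 mm wide; open, the fingers measure 115 mm over their backs; the gripper's body (75 mm by 178 mm) begins 61 mm behind the grasp point.
Start: joints at [-1.176, 0.423, 1.63, -0, 1.089, -0.019], TCP at [251.323, -572.227, 404.675] pointing down, gripper open.
Joint ranges: [-3, 3], [-0.9, 2.11], [0.09, 2.58], [-1.31, 4.45], [0.11, 2.69], [-2.54, 2.54]. Speed limits (rad/s): [2.39, 2.39, 3.01, 3.14, 3.14, 3.14].

INTERFACE

Orientations are given as a rotation vector (axis times angle).
In Python, from workcell import readout, get_image, ctrl gives the robot as it stands.
- The arm moves only by the tool step_arm, never from a script. Its argument "targets" is a list that holds one entry, the list of rows, each a list of 7 numbers: the shift along the world's x, y, z as a fraction of full scale, then the turn, a rotation vector about the world's x, y, z as a fraction of full scale, then the opening, from 0 (shut) to 1 (fully open). In form: [[[dx, dy, dz, wx, wy, wz, claw], ...]]. A call has exactly 5 rows; each row shifts and turns the commanded pose from where the row before left it; what a row does not reach is not made up. Full scale, the value 1, is 0.05 m for a shift and 4 degrees for a turn. A row lasts 1/8 s, in which the tool goes at most 62.5 mm and 10.7 degrees, less where a joint would pass 70% of its speed; a pose out of reach is approached as far as the arm can. A call with a number of a shift or a turn outside -1 to 1 is refused whole. A call with a gripper value outside its range is refused whole. The fingers move at their own pace and stop on an object; the grip force is fixed at half the most. Time passes only in rows, so rows that do not move let the fingers close, or fill a call up. It gives the time, the measured TCP pose, the force, the opening and the grip force at its end, in the units of the state.
- readout.get_obs(): the state, without advancing time (a new reading comes with each control period).
- get_image(name): name is "scene" or "top" or "wrist"; returns a dict with "pixels" (384x512x3 uint8, red, green, blue), "intrinsics" (3x3 intrinsics, pixels), "extrinsics" (4x4, takes a point from world to camera coordinates). Camera axes: x right, y down, z forward; pixel columns grow to the right and rows downward; lengths in mm; the calibration is good to about 2 mm. A picture is of the moment at which its call begins. There is no depth.
- ctrl.close_job(): hands the job in; it is judged then, once.
The state is a dict: "t": time; "qpos": joint angles; "qvel": joint speeds; "joint_torque": joint torques, N m; "ee_pos": TCP position; "orientation": TCP orientation; "ft_force": force on the tool from outside, world axes, zero at the start; "moment": the same for the moment, N m; "width": finger opening in mm; "grasp_force": force on a finger pad.
Only numpy, scipy, OpenCV 4.12 (cv2) and the standard library are available. Lean on these libraries where they do the work, as an engineer would, in place of code of your own. Each camera call takes 0.05 s, during which the arm holds its last target. There are 200 camera calls.

TASK

Pump the vacuum desiccator's hand pump: push its black plunger cap down to the stop with the fingertips and let it spring back up, again and again, until the steel indicator pin beside it stands fully out of its tower, then leave the plunger up. Do not touch the pin itself, and leave the jars, vials and brush where they are.

Things in the scene. Friction and masses are not known exactly. Their poses are not given: they have to be found in the camera images.
- desiccator: fixed bench vacuum desiccator; origin under the middle of the pump barrel, at table height, z up. Aluminium base plate 160 (own x) x 310 mm (own y, from -105 to +205), 12 mm thick. On it: grey pump barrel 58 mm across, 125 mm high, at the origin; grey indicator tower 38 mm across, 125 mm high, at own y = -60 mm; glass dome 136 mm across its foot, 122 mm high with its knob, at own y = +125 mm
- plunger_top (a point): centre of the flat top of the plunger's black mushroom cap (46 mm across, flat part 34 mm), on the axis of the pump barrel; 163 mm above the table when up. It moves with the plunger
- plunger (a joint): how far the plunger is pushed straight down, m: 0 up (sprung back by itself), 0.017 fully down. The spring needs about 5 N at the top and 10 N at the bottom, up to 16 N while it also drives the pin. It has a firm stop at the bottom
- pin (a joint): how far the indicator pin has risen straight up out of its tower, m. It starts between 0 and 0.018 and stays where it is between strokes. Each full stroke (all the way down after coming all the way up) raises it a step of about 0.010 (the first one 0.005 to 0.015); strokes of less than about 0.012 raise little or nothing. Fully out is about 0.0485, where it stops rising and the pump can be worked on without harm; the step before is about 0.038
- pin_top (a point): top of the steel indicator pin: shaft 11 mm, flat head 18 mm across; 134 mm above the table plus the pin's rise. A dark ring near the foot of the shaft shows above the tower only when the pin is fully out
- pin_collar (a point): centre of the indicator tower's top, where the pin comes out, 125 mm above the table, 60 mm beside the plunger's axis
- pin_head: the steel indicator pin itself; origin on its axis 9 mm under its top, z up. Not to be touched
- vial_near: bystander: clear vial with blue cap, 24 mm across, 50 mm tall, standing on the desiccator's base plate; origin under its middle
- vial_far: bystander: clear vial with blue cap, 24 mm across, 50 mm tall, standing on the base plate near the dome; origin under its middle
- jar_front: bystander: clear jar with yellow lid, 60 mm across, 65 mm tall; origin under its middle
- jar_right: bystander: clear jar with yellow lid, 68 mm across, 75 mm tall; origin under its middle
- jar_back: bystander: clear jar with yellow lid, 56 mm across, 55 mm tall; origin under its middle
- pot_back: bystander: clear pot with white lid, 48 mm across, 45 mm tall; origin under its middle
- brush: bystander: a brush 150 mm long lying on the table; origin near its middle, lies along its own x

How it is judged:
By the outcome, as a careful person would: the job done as asked, in the order asked, and still so for the second after the job is handed in, with the robot touching nothing.
It also fails if it takes over 45 s, if anything falls off the work surface, if the arm or the gripper's body presses on something with over 40 N, if the wrist force passes 120 N, or if a joint passes its speed limit or range.

## Working session

There is one attempt and no reset: what is moved stays moved. The work goes in short steps, Python scripts to look and compute and a tool call to move; the robot and the scene stay as the last step left them, time stands still between calls to the robot, and variables do not carry over. Pictures are saved under pics/ and viewed, at most 10 in all, crops included, and the job is handed in when it is done.

Besides the shell and the picture viewer there is one more tool, called as name(argument=value, ...) on one line, values as JSON. step_arm: Moves the arm, as the interface text tells. Shift numbers are shares of 0.05 m and turn numbers shares of 4 degrees, none past 1 either way. Its arguments: {"type":"object","properties":{"targets":{"type":"array"}},"required":["targets"]}

```bash
mkdir -p pics; python3 - <<'E'
from workcell import readout,get_image
import cv2,numpy as np
ims=[]
for n in("scene","top"):
    d=get_image(n);np.savez("pics/%s0.npz"%n,**d);cv2.imwrite("pics/%s0.png"%n,d["pixels"][:,:,::-1])
    print(n,np.round(d["intrinsics"],1).tolist(),np.round(d["extrinsics"],3).tolist())
print(readout.get_obs())
E
```

```text
scene [[460.5, 0.0, 260.1], [0.0, 460.5, 193.2], [0.0, 0.0, 1.0]] [[0.628, 0.778, -0.014, -423.982], [0.48, -0.402, -0.78, -148.442], [-0.612, 0.483, -0.626, 1502.31], [0.0, 0.0, 0.0, 1.0]]
top [[444.2, 0.0, 260.6], [0.0, 444.2, 190.6], [0.0, 0.0, 1.0]] [[-0.022, -1.0, -0.008, 90.643], [-0.997, 0.023, -0.08, 593.516], [0.08, 0.006, -0.997, 1074.507], [0.0, 0.0, 0.0, 1.0]]
{'t': 0.1, 'qpos': array([-1.17600792e+00,  4.23788938e-01,  1.63057283e+00, -9.82541958e-06,
        1.08855362e+00, -1.89659474e-02]), 'qvel': array([-2.27035668e-03, -2.04462814e-03, -1.42799957e-03, -4.18910543e-05,
       -5.11014929e-04, -9.58677550e-04]), 'joint_torque': array([ 1.08328470e-03, -5.45615602e+01, -2.74322927e+01,  6.45357370e-02,
        1.87801552e-02, -2.38720548e-05]), 'ee_pos': array([ 251.23493272, -572.03113809,  403.97995078]), 'orientation': array([-3.07333323e+00, -6.45038228e-01,  4.01400010e-04]), 'ft_force': array([0.40022765, 0.05035881, 1.09091515]), 'moment': array([-0.02489404,  0.04333559, -0.03740034]), 'grasp_force': 0.0, 'width': 87.64336638399459}
```

View pics/scene0.png

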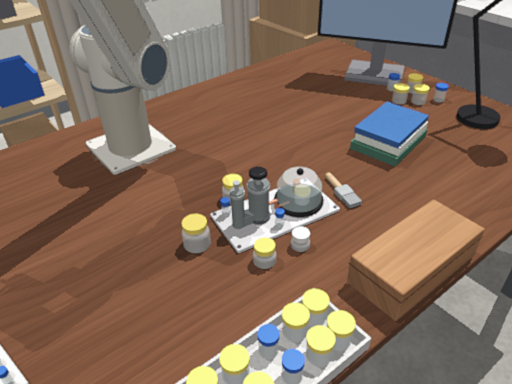

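View pics/top0.png

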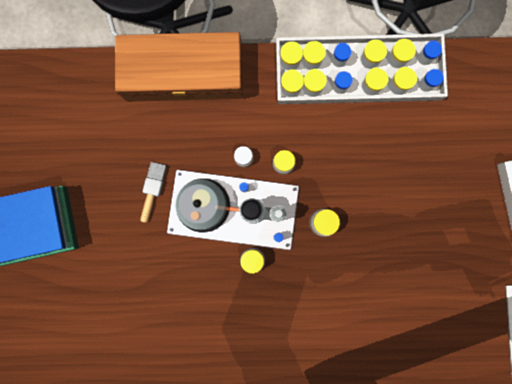

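The scene view shows the black cap at about (258,173) and the pin head at about (237,184). In the top view the cap is at (252,209), the pin at (279,213) and the dome at (203,205). Next I'll locate the cap and pin.

```bash
cat >h.py <<'E'
import numpy as np,cv2
def ray(d,u,v):
    E=d["extrinsics"];R=E[:3,:3];c=-R.T@E[:3,3]
    return c,R.T@np.linalg.solve(d["intrinsics"],[u,v,1])
def onz(d,u,v,z):
    c,r=ray(d,u,v);return c+r*(z-c[2])/r[2]
def proj(d,p):
    q=d["extrinsics"][:3]@np.append(p,1);q=d["intrinsics"]@q;return q[:2]/q[2]
E
python3 - <<'E'
from h import *
T=dict(np.load("pics/top0.npz"));S=dict(np.load("pics/scene0.npz"))
def dark(d,box,th):
    u0,v0,u1,v1=box
    m=(d["pixels"][v0:v1,u0:u1].max(2)<th).astype(np.uint8)
    n,l,s,c=cv2.connectedComponentsWithStats(m)
    for i in range(1,n):
        if s[i,4]>15: print(s[i]+[u0,v0,0,0,0],c[i]+[u0,v0])
dark(T,(236,192,270,226),50);dark(S,(240,160,280,190),45)
for z in(155,163):print(z,onz(T,252,209,z),onz(S,258,172.5,z))
print("pin",[onz(T,279,213,z).round() for z in(134,150)])
a=cv2.resize(T["pixels"][185:255,165:305],None,fx=5,fy=5,interpolation=2)
b=cv2.resize(S["pixels"][160:235,210:300],None,fx=5,fy=5,interpolation=2)[:375]
b=cv2.resize(b,(700,583))[:240]
cv2.imwrite("pics/c0.png",np.vstack([a,b])[:,:,::-1])
E
```

```text
[242 200  19  19 256] [251.87890625 208.5546875 ]
[250 173  17   6  39] [257.43589744 176.51282051]
155 [545.27293811  96.04374849 155.        ] [542.4211777  103.22530813 155.        ]
163 [544.95570919  95.83201591 163.        ] [551.04532457  96.48354087 163.        ]
pin [array([536.,  37., 134.]), array([535.,  38., 150.])]
```

View pics/c0.png

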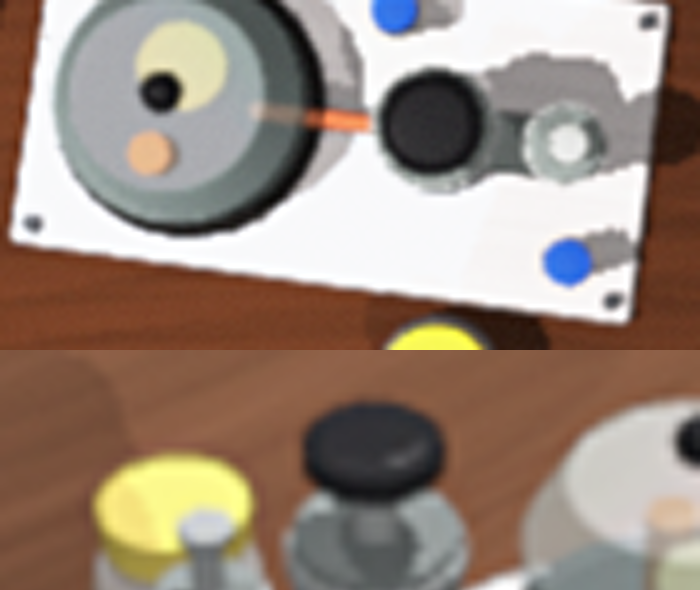

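The cap axis is at about (546, 96) and the pin at about (536, 37). I'll approach high with the fingers shut.

step_arm(targets=[[[0.4,0.95,0,0,0,0,0],[0.4,0.95,0,0,0,0,0],[0.4,0.95,0,0,0,0,0],[0.4,0.95,0,0,0,0,0],[0.4,0.95,0,0,0,0,0]]])

```text
t: 0.72
ee_pos: [351.6, -333.1, 404.5]
orientation: [-3.074, -0.645, 0.0]
ft_force: [0.7, 0.8, -0.3]
width: 41.3
grasp_force: 0.0
```

step_arm(targets=[[[0.4,0.95,0,0,0,0,0],[0.4,0.95,0,0,0,0,0],[0.4,0.95,0,0,0,0,0],[0.4,0.95,0,0,0,0,0],[0.4,0.95,0,0,0,0,0]]])

```text
t: 1.35
ee_pos: [451.6, -95.6, 404.6]
orientation: [-3.075, -0.645, 0.0]
ft_force: [0.6, -1.5, 0.4]
width: 0.1
grasp_force: 0.0
```

step_arm(targets=[[[0.47,0.96,0,0,0,0,0],[0.47,0.96,0,0,0,0,0],[0.47,0.96,0,0,0,0,0],[0.47,0.96,0,0,0,0,0],[0,0,-0.5,0,0,0,0]]])

```text
t: 1.98
ee_pos: [547.1, 97.9, 380.7]
orientation: [-3.073, -0.651, -0.007]
ft_force: [0.1, -1.2, 0.1]
width: 0.4
grasp_force: 0.0
```

```bash
python3 - <<'E'
from h import *
from workcell import get_image,readout
T=get_image("top");S=get_image("scene");W=get_image("wrist")
p=readout.get_obs()["ee_pos"];print(p)
tip=p-[0,0,182]
print(proj(S,tip),proj(S,[545,96,163]),proj(W,tip),proj(W,[545.5,96,163]))
b=cv2.resize(S["pixels"][120:240,190:310],(480,480),interpolation=2)
w=cv2.resize(W["pixels"],(320,240))
o=np.zeros((480,800,3),np.uint8);o[:,:480]=b;o[:240,480:]=w
cv2.imwrite("pics/c1.png",o[:,:,::-1])
E
```

```text
[544.68378082  94.99495522 378.34812101]
[255.59417342 160.15907743] [256.27934725 171.44427542] [257.9570126  241.13250287] [256.90567869 216.61775924]
```

View pics/c1.png

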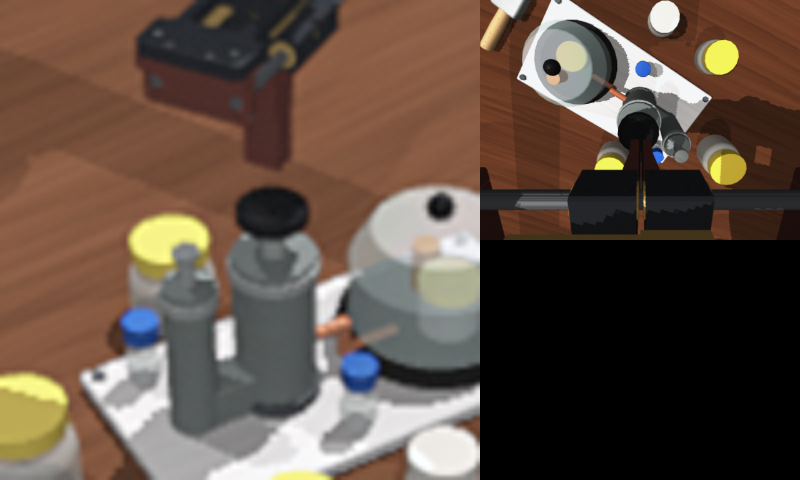

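The fingertips (crop ~(268,165)) hang right over the cap (~(272,198)), and everything around is clear. First stroke, gently.

step_arm(targets=[[[0.02,0.02,-0.6,0,0,0,0],[0,0,-0.2,0,0,0,0],[0,0,-0.2,0,0,0,0],[0,0,-0.06,0,0,0,0],[0,0,0,0,0,0,0]]])

```text
t: 2.75
ee_pos: [546.3, 95.2, 328.7]
orientation: [-3.075, -0.644, -0.0]
ft_force: [-5.2, -1.2, 12.7]
width: 0.4
grasp_force: 6.4
```

step_arm(targets=[[[0,0,-0.04,0,0,0,0],[0,0,-0.02,0,0,0,0],[0,0,0,0,0,0,0],[0,0,0,0,0,0,0],[0,0,0,0,0,0,0]]])

```text
t: 3.38
ee_pos: [546.3, 95.2, 328.1]
orientation: [-3.075, -0.644, -0.002]
ft_force: [-11.1, -1.2, 33.1]
width: 0.7
grasp_force: 16.4
```

At the firm stop (33 N). Now I'll cycle, ending each call at the bottom to check the force.

step_arm(targets=[[[0,0,0.62,0,0,0,0],[0,0,0,0,0,0,0],[0,0,-0.3,0,0,0,0],[0,0,-0.3,0,0,0,0],[0,0,0,0,0,0,0]]])

```text
t: 4.0
ee_pos: [547.5, 95.6, 328.0]
orientation: [3.074, 0.645, 0.005]
ft_force: [-9.4, -2.9, 44.6]
width: 0.6
grasp_force: 22.1
```

step_arm(targets=[[[0,0,0.6,0,0,0,0],[0,0,0.1,0,0,0,0],[0,0,0,0,0,0,0],[0,0,0,0,0,0,0],[0,0,0,0,0,0,0]]])

```text
t: 4.62
ee_pos: [546.0, 95.7, 358.5]
orientation: [-3.074, -0.645, 0.003]
ft_force: [0.2, -0.9, 1.1]
width: 0.8
grasp_force: 0.0
```

```bash
cat >look.py <<'E'
import sys
from h import *
from workcell import get_image,readout
S=get_image("scene");print(readout.get_obs()["ee_pos"])
pin=np.array([536.5,37,0])
for r in(0,.01,.02,.03,.038,.0485):print(r,(proj(S,pin+[0,0,134+r*1000])-[190,120]).round(1)*6)
b=cv2.resize(S["pixels"][120:220,190:310],(720,600),interpolation=2)
cv2.imwrite(sys.argv[1],b[:,:,::-1])
E
python3 look.py pics/c2.png
```

```text
[546.12469997  95.72935201 358.72947968]
0 [270.6 413.4]
0.01 [269.4 393.6]
0.02 [268.2 373.8]
0.03 [267.  353.4]
0.038 [266.4 337.2]
0.0485 [264.6 315.6]
```

View pics/c2.png

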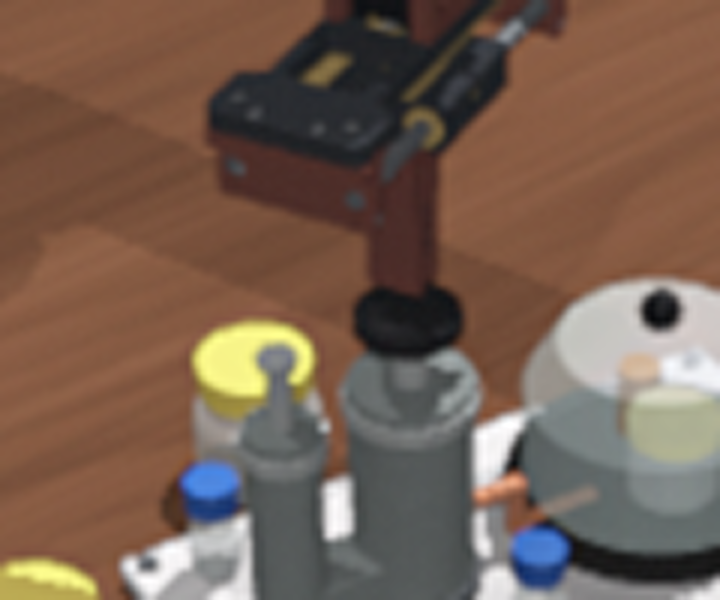

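The pin head top is at about (277,350) in the crop, a rise of roughly 28 mm, so about two strokes are left.

step_arm(targets=[[[0,0,-0.3,0,0,0,0],[0,0,-0.25,0,0,0,0],[0,0,-0.1,0,0,0,0],[0,0,-0.02,0,0,0,0],[0,0,0,0,0,0,0]]])

```text
t: 5.3
ee_pos: [546.9, 95.9, 328.2]
orientation: [3.074, 0.645, 0.004]
ft_force: [-5.1, -1.0, 25.0]
width: 0.7
grasp_force: 12.8
```

step_arm(targets=[[[0,0,0.6,0,0,0,0],[0,0,0.07,0,0,0,0],[0,0,0,0,0,0,0],[0,0,0,0,0,0,0],[0,0,0,0,0,0,0]]])

```text
t: 5.92
ee_pos: [546.1, 95.7, 358.7]
orientation: [-3.075, -0.645, 0.003]
ft_force: [0.3, 0.0, 0.6]
width: 0.6
grasp_force: 0.0
```

step_arm(targets=[[[0,0,-0.3,0,0,0,0],[0,0,-0.25,0,0,0,0],[0,0,-0.1,0,0,0,0],[0,0,-0.02,0,0,0,0],[0,0,0,0,0,0,0]]])

```text
t: 6.55
ee_pos: [546.8, 95.8, 328.1]
orientation: [3.074, 0.645, 0.003]
ft_force: [-6.0, -1.4, 25.6]
width: 0.6
grasp_force: 13.2
```

step_arm(targets=[[[0,0,0.6,0,0,0,0],[0,0,0.1,0,0,0,0],[0,0,0,0,0,0,0],[0,0,0,0,0,0,0],[0,0,0,0,0,0,0]]])

```text
t: 7.18
ee_pos: [546.1, 95.7, 360.2]
orientation: [-3.075, -0.645, 0.003]
ft_force: [-0.1, 0.1, -0.2]
width: 0.7
grasp_force: 0.0
```

```bash
python3 look.py pics/c3.png
```

```text
[546.14559215  95.7580173  360.31330153]
0 [270.6 413.4]
0.01 [269.4 393.6]
0.02 [268.2 373.8]
0.03 [267.  353.4]
0.038 [266.4 337.2]
0.0485 [264.6 315.6]
```

View pics/c3.png

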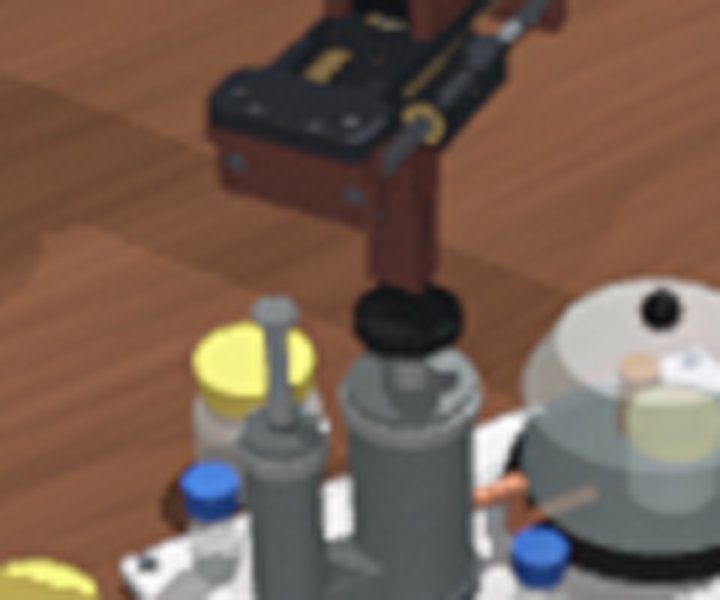

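The pin head is now at about (274,306), some 45 px higher, but I see no ring. Extra strokes do no harm, so I'll do two more.

step_arm(targets=[[[0,0,-0.3,0,0,0,0],[0,0,-0.25,0,0,0,0],[0,0,-0.13,0,0,0,0],[0,0,-0.03,0,0,0,0],[0,0,0,0,0,0,0]]])

```text
t: 7.85
ee_pos: [546.8, 95.9, 328.1]
orientation: [3.074, 0.645, 0.003]
ft_force: [-7.0, -2.9, 31.0]
width: 0.7
grasp_force: 15.2
```

step_arm(targets=[[[0,0,0.6,0,0,0,0],[0,0,0.1,0,0,0,0],[0,0,0,0,0,0,0],[0,0,0,0,0,0,0],[0,0,0,0,0,0,0]]])

```text
t: 8.48
ee_pos: [546.1, 95.7, 359.6]
orientation: [-3.074, -0.645, 0.003]
ft_force: [-0.2, 0.2, 0.1]
width: 0.5
grasp_force: 0.0
```

step_arm(targets=[[[0,0,-0.3,0,0,0,0],[0,0,-0.25,0,0,0,0],[0,0,-0.13,0,0,0,0],[0,0,-0.03,0,0,0,0],[0,0,0,0,0,0,0]]])

```text
t: 9.1
ee_pos: [546.8, 95.9, 328.0]
orientation: [3.074, 0.645, 0.004]
ft_force: [-9.2, -1.7, 35.3]
width: 0.7
grasp_force: 17.7
```

step_arm(targets=[[[0,0,0.6,0,0,0,0],[0,0,0.4,0,0,0,0],[0,0,0.6,0,0,0,0],[0,0,0,0,0,0,0],[0,0,0,0,0,0,0]]])

```text
t: 9.72
ee_pos: [545.9, 95.7, 403.7]
orientation: [-3.074, -0.645, 0.003]
ft_force: [0.1, 0.9, 0.5]
width: 0.4
grasp_force: 0.0
```

```bash
python3 look.py pics/c4.png
```

```text
[545.84585607  95.69649062 403.45268752]
0 [270.6 413.4]
0.01 [269.4 393.6]
0.02 [268.2 373.8]
0.03 [267.  353.4]
0.038 [266.4 337.2]
0.0485 [264.6 315.6]
```

View pics/c4.png

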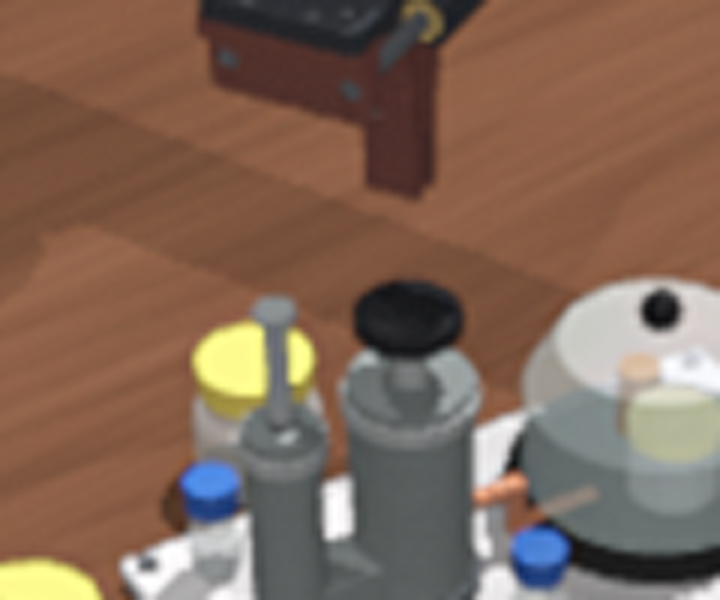

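The pin head is still at about (274,306) after two more full strokes, so it has stopped rising and is fully out. The cap is up at about (408,318) and the arm is clear, so I'll hand it in.

```bash
python3 -c "
from workcell import ctrl
print(ctrl.close_job())"
```

```text
the job is handed in; nothing more can be done
None
```

I handed the job in with the pin at its upper stop: two more full strokes no longer raised it, though I couldn't make out the dark ring in the pictures. The plunger is up, the arm stands clear of everything, and I saw no jar, vial or brush disturbed.

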